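Pack the sold copper pot: weight in, lid on

TASK

A customer has bought the large copper pot on this flea-market stall together with the small brass scale weight. Lower the weight into the large pot without dropping it, let it go there, then close the pot by gently setting the larger of the two copper lids on it, fully seated and level. Leave the smaller lid alone and do not push the pot out of its place.

Things in the scene. Friction and masses are not known exactly. Their poses are not given: they have to be found in the camera images.
- pot: The larger of two open round copper pots (the other is 100 mm wide): outside diameter 160 mm, inside 152 mm, 70 mm high, floor 5 mm thick. Brass loop ears on its own +y and -y sides stick out 18 mm, 41 to 54 mm up. Loose, 0.9 kg, stands upright. Origin: centre of its underside; z up.
- lid: The larger copper lid, fits the large pot: disc 172 mm wide, 6 mm thick; below it a plug, 132 mm tapering to 122 mm, 10 mm deep; on top a brass knob, cylinder 24 mm wide, 16 to 50 mm above the origin. 250 g, loose, lies plug down. Origin: centre of plug's underside; z up. Seated, the disc rests on the rim, origin 60 mm above the pot's; the plug has 10 mm play all round.
- small_lid: The smaller copper lid, not wanted: same form, disc 110 mm wide, plug 80 mm, same knob (24 mm wide, 16 to 50 mm above the origin), lying plug down on the table. Origin: centre of plug's underside; z up. The two lids may lie in each other's place.
- weight: Small brass scale weight: cylinder 32 mm wide, 34 mm high, with a round knob 18 mm wide on top, 48 mm high in all, about 200 g, loose, upright. Origin: centre of its underside; z up. A brass goblet (36 mm wide, 58 mm high, thin stem) stands near it; the two may have swapped places.
Things that resemble listed ones, but are neither listed nor needed, are in the scene too. Leave any black look-alike of the weight alone.

How it is judged:
By the outcome, as a careful person would: the job done as asked, in the order asked, and still so for the second after the job is handed in, with the robot touching nothing.
It also fails if it takes over 61 s, if anything falls off the work surface, if the arm or the gripper's body presses on something with over 40 N, if the wrist force passes 120 N, or if a joint passes its speed limit or range.

ROBOT

A 6-joint arm with a two-finger parallel gripper is mounted at the origin on the work surface. World frame = base frame: x ahead of the robot, y to its left, z up, the work surface at z = 0. Lengths are in mm, angles in rad, forces in N, time in s.
With the tool pointing down it reaches from about 350 to 975 mm from the base axis. Payload 7.1 kg.
Tool frame: the origin (TCP) lies midway between the tips of the shut fingers; the grasp point (between the pads) lies 19 mm behind it; z points along the fingers, y is the line along which they close (so a half turn about z gives the same grasp; the last joint's range is limited). The gripper opens to 88 mm and grips with 3 to 60 N. Pads are 20 mm wide; open, the fingers measure 115 mm over their backs; the gripper's body (75 mm by 178 mm) begins 61 mm behind the grasp point.
Start: joints at [-1.252, 0.423, 1.63, -0, 1.089, -0.019], TCP at [207.15, -589.655, 193.275] pointing down, gripper open.
Joint ranges: [-3, 3], [-0.9, 2.11], [0.09, 2.58], [-1.31, 4.45], [0.11, 2.69], [-2.54, 2.54]. Speed limits (rad/s): [2.39, 2.39, 3.01, 3.14, 3.14, 3.14].

INTERFACE

Orientations are given as a unit quaternion [x, y, z, w].
In Python, from station import bot gives the robot as it stands.
- The arm moves only by the tool arm_command, never from a script. Its argument "deltas" is a list of rows, each a list of 6 numbers: the shift along the world's x, y, z in mm, then the turn, a rotation vector about the world's x, y, z in rad. In form: [[tx, ty, tz, ax, ay, az], ...]. A call has 1 to 20 rows; each row shifts and turns the commanded pose from where the row before left it; what a row does not reach is not made up. A row lasts 1/10 s, in which the tool goes at most 50 mm and 8.59 degrees, less where a joint would pass 70% of its speed; a pose out of reach is approached as far as the arm can. A call is refused whole if a number of a shift passes 50 or a number of a turn 0.15, either way. A call with a gripper value outside its range is refused whole. "hand" is the opening, from 0 (shut) to 1 (fully open), set as the call begins (left out, the last holds). The fingers move at their own pace and stop on an object; "grip_force" is the grip in N (left out, the last holds). Time passes only in rows, so rows that do not move let the fingers close. It gives the time, the measured TCP pose, the force, the opening and the grip force at its end, in the units of the state.
- bot.get_obs(): the state, without advancing time (a new reading comes with each control period).
- bot.grab_frame(name): name is "scene" or "top" or "wrist"; returns a dict with "image" (480x640x3 uint8, blue, green, red), "range_z" (480x640 float32, mm along the optical axis (not along the pixel's ray), 0 where there is no reading), "fx", "fy", "cx", "cy" (pixels), "R" (3x3) and "t" (3): a world point X has camera coordinates R X + t. Camera axes: x right, y down, z forward; pixel columns grow to the right and rows downward; lengths in mm; the calibration is good to about 2 mm. The wrist camera is an equidistant fisheye: a pixel r from the principal point sees the ray r / f radians off the axis. A picture is of the moment at which its call begins.
- bot.sign_off(): hands the job in; it is judged then, once.
Trained networks look in a picture, given as the dict that the camera call returned (one of the last four; its "shot" number tells which), for a name from the list of things; names that differ only in an ending like _2 or _b are one class to them, and where a whole thing is asked for, a point or a joint stands for the part that bears it (a point fixed in the world has none). Each returns a list of dicts, best first, with "p" (0 to 1); they miss things now and then, are a little off and sometimes report something else, mostly with a low value. They report only what shows in the picture. A call takes as long as a camera call. They do not tell look-alikes from the thing itself.
- bot.spot_in(thing, picture): "point" ([column, row] in pixels, amid what is visible of it).
- bot.pinpoint(thing, picture): "point" ([column, row] in pixels: a listed point, or the origin of a listed thing).
The state is a dict: "time_s": time; "q": joint angles; "qd": joint speeds; "tau": joint torques, N m; "ee_pos": TCP position; "tool_rot": TCP orientation; "force": force on the tool from outside, world axes, zero at the start; "torque": the same for the moment, N m; "opening": opening from 0.0 (shut) to 1.0 (fully open); "finger_force": force on a finger pad.
Only numpy, scipy, OpenCV 4.12 (cv2) and the standard library are available. Lean on these libraries where they do the work, as an engineer would, in place of code of your own. Each camera call takes 0.05 s, during which the arm holds its last target. There are 200 camera calls.

## Working session

There is one attempt and no reset: what is moved stays moved. The work goes in short steps, Python scripts to look and compute and a tool call to move; the robot and the scene stay as the last step left them, time stands still between calls to the robot, and variables do not carry over. Pictures are saved under pics/ and viewed, at most 10 in all, crops included, and the job is handed in when it is done.

Besides the shell and the picture viewer there is one more tool, called after "Emit:" by a JSON object that holds its "api" and its "payload". arm_command: Moves the arm, as the interface text tells. Its arguments: {"type":"object","properties":{"deltas":{"type":"array","items":{"type":"array","items":{"type":"number"}}},"hand":{"type":"number"},"grip_force":{"type":"number"}},"required":["deltas"]}

```bash
mkdir -p pics
cat > h.py <<'E'
import numpy as np, cv2
from station import bot
def px2w(f,u,v,z=None,r=3):
    u0,v0=int(round(u)),int(round(v))
    d=f["range_z"][max(v0-r,0):v0+r+1,max(u0-r,0):u0+r+1]; d=d[d>0]; 
    ray=np.array([(u-f["cx"])/f["fx"],(v-f["cy"])/f["fy"],1.])
    R=np.array(f["R"]);t=np.array(f["t"])
    c=-R.T@t; w=R.T@ray
    if z is None: return c+w*np.median(d)
    return c+w*(z-c[2])/w[2]
def cloud(f):
    v,u=np.mgrid[0:480,0:640]; d=f["range_z"]
    P=np.stack([(u-f["cx"])/f["fx"]*d,(v-f["cy"])/f["fy"]*d,d],-1)
    return (P-np.array(f["t"]))@np.array(f["R"])
E
python3 - <<'E'
from h import *
for n in ["top","scene"]:
    f=bot.grab_frame(n); cv2.imwrite(f"pics/{n}0.png",f["image"]); np.savez(f"{n}0.npz",**{k:f[k] for k in ["image","range_z","fx","fy","cx","cy","R","t"]})
    for th in ["pot","lid","small_lid","weight"]:
        for r in bot.spot_in(th,f)[:4]:
            print(n,th,np.round(r["point"]),round(r["p"],2),np.round(px2w(f,*r["point"])))
print(bot.get_obs())
E
```

```text
top pot [162. 204.] 0.79 [578. 346.   6.]
top lid [347. 185.] 0.95 [614. -51.  42.]
top small_lid [465. 261.] 0.75 [ 458. -292.   46.]
top weight [300. 265.] 0.76 [446.  45.  49.]
top weight [272. 295.] 0.64 [385. 102.  45.]
top weight [268. 258.] 0.62 [461. 111.  46.]
top weight [317. 304.] 0.46 [367.   9.  40.]
scene pot [505. 289.] 0.69 [554. 346.   5.]
scene lid [254. 295.] 0.81 [638. -48.  17.]
scene small_lid [138. 197.] 0.57 [ 471. -297.   22.]
scene weight [371. 189.] 0.93 [395. 112.  32.]
scene weight [369. 225.] 0.81 [478. 117.  31.]
scene weight [330. 207.] 0.71 [454.  47.  37.]
scene weight [318. 175.] 0.59 [376.  12.  31.]
{'time_s': 0.5, 'q': array([-1.25201242e+00,  4.23128759e-01,  1.62991754e+00,  3.48654015e-05,
        1.08861952e+00, -1.89864700e-02]), 'qd': array([-0.00023708, -0.00054686, -0.00098992, -0.00111045,  0.00133801,
        0.00028238]), 'tau': array([-9.22104955e-04, -5.44146252e+01, -2.73816472e+01,  6.43143221e-02,
        1.76801282e-02, -3.24137875e-05]), 'ee_pos': array([ 207.14559522, -589.63464803,  193.25018845]), 'tool_rot': array([ 9.85774119e-01,  1.68075536e-01,  9.80915595e-06, -3.84744911e-05]), 'force': array([ 0.57232342, -0.18379587, -0.80425022]), 'torque': array([ 0.01108454, -0.01846914,  0.02401869]), 'finger_force': 0.0, 'opening': 0.9971329084588767}
```

View pics/top0.png

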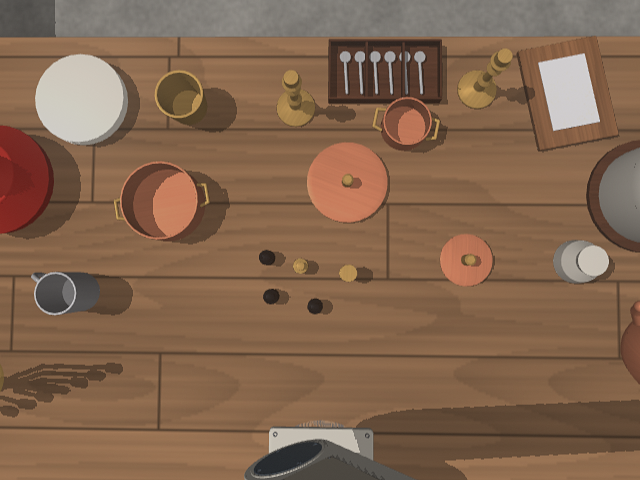

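View pics/scene0.png

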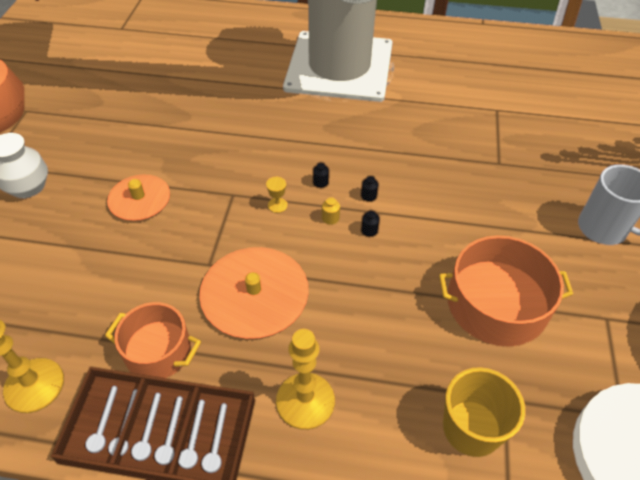

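Run:
```python
from h import *
t=np.load("top0.npz");s=np.load("scene0.npz")
def fit(P):
    A=np.c_[2*P[:,:2],np.ones(len(P))];s=np.linalg.lstsq(A,(P[:,:2]**2).sum(1),rcond=None)[0]
    return s[0],s[1],np.sqrt(s[2]+s[0]**2+s[1]**2)
for n,f in (("top",t),("scene",s)):
    C=cloud(f).reshape(-1,3); C=C[f["range_z"].ravel()>0]
    def sel(c,r,z0,z1): 
        m=(np.hypot(C[:,0]-c[0],C[:,1]-c[1])<r)&(C[:,2]>z0)&(C[:,2]<z1); return C[m]
    P=sel((580,350),100,64,78); print(n,"pot rim",len(P),np.round(fit(P),1),np.round(P[:,2].mean(),1))
    for nm,c,r in (("lid",(625,-50),95),("small",(460,-295),62)):
        P=sel(c,r,10,22);k=sel(c,40,42,60); print(n,nm,np.round(P.mean(0),1),np.round(np.ptp(P,0)),"knob",np.round(k.mean(0),1),len(k))
    for nm,c in (("wt",(447,46)),("gob",(430,-55))):
        P=sel(c,28,25,70);print(n,nm,np.round(P.mean(0),1),P[:,2].max(), np.round(P.min(0)),np.round(P.max(0)))
a=cv2.resize(t["image"][235:320,240:370],None,fx=4,fy=4,interpolation=3)
b=cv2.resize(s["image"][155:240,250:400],None,fx=4,fy=4,interpolation=3)[:, :600]
h=max(a.shape[0],b.shape[0]); 
cv2.imwrite("pics/crop.png",cv2.resize(np.hstack([a,b]),None,fx=.7,fy=.7))
```

```text
top pot rim 608 [575.7 332.3  77.5] 69.8
top lid [623.9 -51.4  16.6] [171. 170.  12.] knob [624.1 -51.4  49.5] 108
top small [ 460.7 -301.    16.5] [109. 108.  12.] knob [ 460.9 -300.9   49.8] 112
top wt [445.1  44.8  40.2] 53.36735922475329 [431.  31.  31.] [460.  60.  53.]
top gob [431.3 -53.4  59.2] 64.84394573258798 [415. -69.  53.] [448. -37.  65.]
scene pot rim 1183 [578.1 333.1  77.6] 68.7
scene lid [632.1 -49.5  15.7] [173. 172.  12.] knob [628.3 -50.   48.3] 171
scene small [ 468.4 -298.3   15.4] [112. 110.  12.] knob [ 465.  -299.8   47.9] 119
scene wt [451.8  46.4  37.2] 50.77581454742694 [433.  30.  25.] [463.  61.  51.]
scene gob [436.6 -52.   54. ] 63.56606916423229 [416. -70.  25.] [451. -36.  64.]
```

View pics/crop.png

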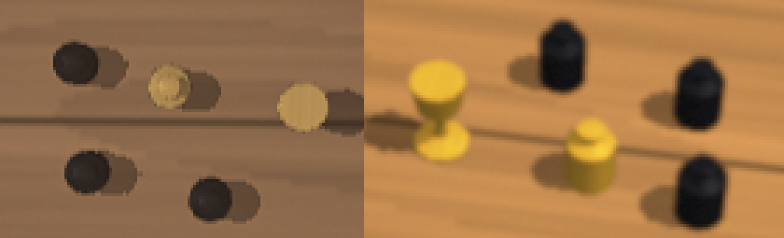

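The crop shows the scale weight (cylinder and knob) at top (301,266). The goblet with its stem is at (348,273), and there are three black look-alikes at (267,258), (271,296) and (315,306). So the weight is at about (447,45). The big lid is at (347,182), measured 171 mm wide, and the big pot is at (160,201).

Emit:
{"api": "arm_command", "payload": {"deltas": [[0,0,45,0,0,0],[0,0,45,0,0,0],[15,40,0,0,0,0.077],[15,40,0,0,0,0.077],[15,40,0,0,0,0.077],[15,40,0,0,0,0.077],[15,40,0,0,0,0.077],[15,40,0,0,0,0.077],[15,40,0,0,0,0.077],[15,40,0,0,0,0.077],[15,40,0,0,0,0.077],[15,40,0,0,0,0.077],[15,40,0,0,0,0.077],[15,40,0,0,0,0.077],[15,40,0,0,0,0.077],[15,40,0,0,0,0.077],[15,40,0,0,0,0.077],[15,35,0,0,0,0.077]], "hand": 0.6}}

```text
time_s: 2.3
ee_pos: [447.5, 47.4, 283.6]
tool_rot: [0.706, 0.708, 0.0, 0.0]
force: [-0.1, 0.0, 0.3]
opening: 0.597
finger_force: 0.0
```

Emit:
{"api": "arm_command", "payload": {"deltas": [[0,0,-45,0,0,0],[0,0,-45,0,0,0],[0,0,-45,0,0,0],[0,0,0,0,0,0],[0,0,0,0,0,0]]}}

```text
time_s: 2.8
ee_pos: [447.1, 45.3, 148.7]
tool_rot: [0.707, 0.707, -0.001, -0.0]
force: [0.0, 0.1, 0.4]
opening: 0.598
finger_force: 0.0
```

```bash
cat >> h.py <<'E'
def wpx(f,u,v,z=None,d=None):
    x,y=(u-f["cx"])/f["fx"],(v-f["cy"])/f["fy"]; r=np.hypot(x,y)+1e-9
    ray=np.array([x/r*np.sin(r),y/r*np.sin(r),np.cos(r)])
    R=np.array(f["R"]);c=-R.T@np.array(f["t"]); w=R.T@ray
    return c+w*(d/ray[2] if z is None else (z-c[2])/w[2])
def wcloud(f):
    v,u=np.mgrid[0:480,0:640]; x,y=(u-f["cx"])/f["fx"],(v-f["cy"])/f["fy"]; r=np.hypot(x,y)+1e-9
    d=f["range_z"]; k=np.tan(np.minimum(r,1.5))/r
    return (np.stack([x*k*d,y*k*d,d],-1)-np.array(f["t"]))@np.array(f["R"])
E
python3 - <<'E'
from h import *
o=bot.get_obs();print(o["time_s"],np.round(o["ee_pos"],1),np.round(o["tool_rot"],4),np.round(o["q"],2))
f=bot.grab_frame("wrist");cv2.imwrite("pics/w1.png",f["image"])
print(f["fx"],f["cx"],f["cy"],-np.array(f["R"]).T@np.array(f["t"]))
for r in bot.pinpoint("weight",f)[:5]: print(np.round(r["point"]),round(r["p"],2),np.round(wpx(f,*r["point"],z=0),1))
C=wcloud(f);d=f["range_z"]
m=(d>0)&(np.hypot(C[...,0]-448,C[...,1]-45)<28)&(C[...,2]>20)&(C[...,2]<60)
P=C[m];print(len(P),P.mean(0),P.min(0),P.max(0))
E
```

```text
2.8 [447.1  45.3 148.7] [ 7.075e-01  7.067e-01 -5.000e-04 -5.000e-04] [0.07 0.23 2.04 0.   0.87 0.08]
371.64829954431775 321.05075348061297 237.65418462003117 [446.08685613 120.22908562 340.50544065]
[252. 152.] 0.91 [382.5 104.3   0. ]
[338. 141.] 0.74 [461.4 113.9   0. ]
[230. 248.] 0.73 [356.4  12.6   0. ]
1125 [445.10988798  47.54348934  38.40992926] [429.45277984  30.07798367  20.18616708] [460.07833114  60.86314711  49.54530108]
```

View pics/w1.png

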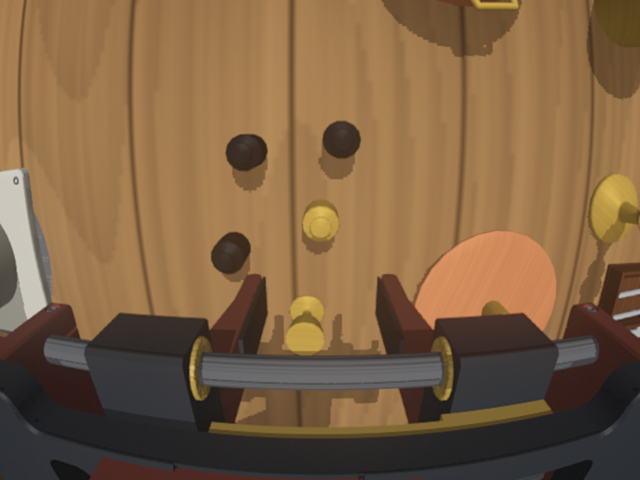

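Weight (knob and cylinder) at pixel (320,222) lies at (445,45.5), right under the tool. The goblet is at (305,325), and the black ones are clear of the fingers' closing line.

Emit:
{"api": "arm_command", "payload": {"deltas": [[-1,0,-30,0,0,0],[-1,0,-30,0,0,0],[0,0,-30,0,0,0],[0,0,-25,0,0,0],[0,0,-18,0,0,0],[0,0,-8,0,0,0],[0,0,0,0,0,0],[0,0,0,0,0,0]]}}

```text
time_s: 3.7
ee_pos: [446.6, 45.4, 8.6]
tool_rot: [0.708, 0.707, 0.001, 0.001]
force: [-0.3, -0.1, 0.1]
opening: 0.6
finger_force: 0.0
```

Emit:
{"api": "arm_command", "payload": {"deltas": [[0,0,0,0,0,0],[0,0,0,0,0,0],[0,0,0,0,0,0],[0,0,0,0,0,0],[0,0,0,0,0,0],[0,0,0,0,0,0],[0,0,0,0,0,0],[0,0,0,0,0,0]], "hand": 0, "grip_force": 25}}

```text
time_s: 4.5
ee_pos: [445.9, 45.4, 7.5]
tool_rot: [0.707, 0.707, 0.001, 0.0]
force: [0.8, -0.1, 4.7]
opening: 0.178
finger_force: 26.7
```

Run:
```python
from h import *
a=bot.grab_frame("wrist")["image"][150:400,190:450];f=bot.grab_frame("scene");b=f["image"][120:270,230:430]
a=cv2.resize(a,(416,400),interpolation=3);b=cv2.resize(b,(384,400),interpolation=3)
cv2.imwrite("pics/g1.png",np.hstack([a,b])); o=bot.get_obs();print(o["opening"],o["force"],o["finger_force"])
```

```text
0.17810630235352815 [ 2.94250528 -0.4003145   5.59811492] 26.770274592864496
```

View pics/g1.png

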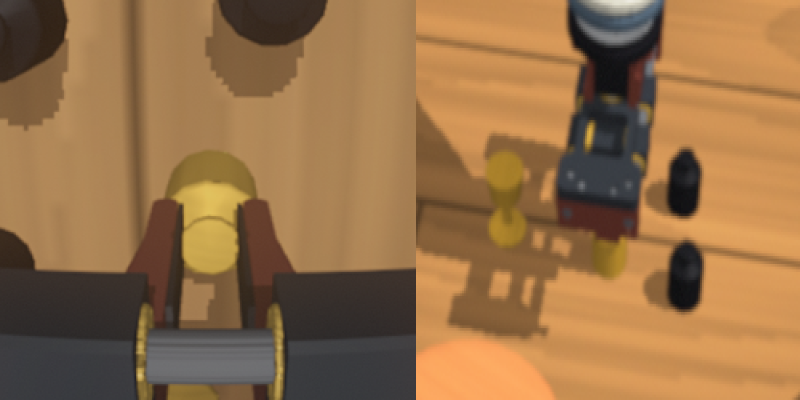

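Run:
```python
from h import *
f=bot.grab_frame("wrist");C=wcloud(f);d=f["range_z"]
I=cv2.cvtColor(f["image"],cv2.COLOR_BGR2HSV)
m=(d>0)&(np.hypot(C[...,0]-446,C[...,1]-60)<40)&(C[...,2]>3)&(C[...,2]<60)&(I[...,1]>130)&(I[...,0]>18)&(I[...,0]<35)
P=C[m]; 
for z in range(5,60,5):
    q=P[(P[:,2]>=z)&(P[:,2]<z+5)]
    if len(q)>3: print(z,len(q),np.round(q.min(0)),np.round(q.max(0)))
```

```text
5 124 [432.  52.   5.] [459.  61.  10.]
10 139 [432.  51.  10.] [459.  61.  15.]
15 165 [431.  51.  15.] [459.  61.  20.]
20 161 [431.  52.  20.] [459.  61.  25.]
25 158 [431.  53.  25.] [458.  61.  30.]
30 379 [432.  29.  30.] [457.  61.  35.]
35 678 [434.  31.  35.] [456.  61.  40.]
40 51 [437.  40.  40.] [454.  56.  45.]
45 1010 [437.  37.  45.] [452.  54.  50.]
50 7 [437.  47.  52.] [452.  51.  54.]
```

Run:
```python
from h import *
f=bot.grab_frame("wrist");C=wcloud(f);d=f["range_z"]
# crop mapping: crop px/1.6 + (190,150)
for (u,v) in [(160,205),(155,230),(150,260),(170,210),(178,215),(248,205),(258,230),(243,210),(270,260),(210,240),(210,180)]:
    U,V=int(190+u/1.6),int(150+v/1.6); print((u,v),f["image"][V,U],np.round(C[V,U],1),round(float(d[V,U])))
o=bot.get_obs();print(o["time_s"],o["ee_pos"],o["q"])
```

```text
(160, 205) [ 44  62 101] [430.4  56.1  42.3] 169
(155, 230) [ 44  61 100] [429.9  55.8  58.2] 153
(150, 260) [43 58 97] [430.3  56.2  76.1] 136
(170, 210) [ 46  63 102] [433.4  56.3  46.1] 165
(178, 215) [37 52 71] [435.6  54.8  46.2] 165
(248, 205) [ 44  63 103] [455.6  55.7  41.3] 170
(258, 230) [ 44  61 101] [457.   55.9  58.5] 153
(243, 210) [39 56 79] [453.8  53.8  40.4] 171
(270, 260) [44 58 98] [458.2  56.2  76.3] 136
(210, 240) [ 82 172 208] [444.5  47.4  47.2] 166
(210, 180) [ 57 123 154] [444.5  60.8  33.6] 176
4.7 [445.95070018  45.38341689   7.5427718 ] [ 7.48815640e-02  5.04738136e-01  2.11331237e+00 -3.57738340e-05
  5.22107978e-01  7.58910077e-02]
```

The wrist depth shows the weight still upright at (445,46). The finger tips end at about z 38, not at the reported 8, so they have pinched the knob. I'll open and measure the tips before going lower.

Emit:
{"api": "arm_command", "payload": {"deltas": [[0,0,0,0,0,0],[0,0,0,0,0,0],[0,0,0,0,0,0],[0,0,0,0,0,0],[0,0,0,0,0,0]], "hand": 0.6}}

```text
time_s: 5.2
ee_pos: [444.7, 45.3, 7.1]
tool_rot: [0.707, 0.707, -0.0, -0.0]
force: [-0.3, 0.8, 0.2]
opening: 0.582
finger_force: 0.0
```

Run:
```python
from h import *
f=bot.grab_frame("wrist");C=wcloud(f);d=f["range_z"];o=bot.get_obs();e=o["ee_pos"];print(o["time_s"],e,o["force"],o["opening"])
I=f["image"].astype(int);c=-np.array(f["R"]).T@np.array(f["t"]);print("cam",c)
m=(d>0)&(abs(I[...,2]-100)<25)&(abs(I[...,1]-61)<14)&(abs(I[...,0]-45)<14)&(abs(C[...,1]-52)<8)&(C[...,2]>-20)&(abs(C[...,0]-445)<60)
for s in (-1,1):
    P=C[m&((C[...,0]-445)*s>0)]
    if len(P): print(s,len(P),np.round(P.min(0),1),np.round(np.percentile(P,5,axis=0),1),np.round(P.max(0),1))
cv2.imwrite("pics/g2.png",cv2.resize(f["image"][170:400,190:450],None,fx=2,fy=2))
```

```text
5.25 [444.8544002   45.3270785    7.11552378] [ 0.28346807 -0.11770804  0.93107745] 0.5923007801879349
cam [443.57435828 120.2144517  198.88328731]
-1 1171 [392.1  44.2  36.7] [408.5  55.6  42.4] [418.2  59.3 140.9]
1 1111 [468.9  44.4  36.6] [470.4  55.4  42.1] [480.6  59.4 137. ]
```

View pics/g2.png

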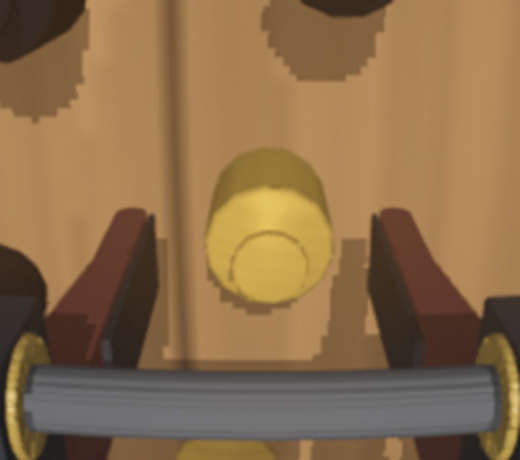

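View: weight stands upright at (270,240), with the fingers clear on either side. Their tips (130,215) and (395,215) are at z≈37, so the true tips are about 30 mm above the reported TCP. I'll go lower while watching the force.

Emit:
{"api": "arm_command", "payload": {"deltas": [[0,0,-7,0,0,0],[0,0,-7,0,0,0],[0,0,-5,0,0,0],[0,0,-3,0,0,0],[0,0,0,0,0,0],[0,0,0,0,0,0]]}}

```text
time_s: 5.85
ee_pos: [445.1, 45.3, -14.9]
tool_rot: [0.707, 0.707, -0.0, -0.0]
force: [-0.6, -0.1, 0.1]
opening: 0.6
finger_force: 0.0
```

Run:
```python
from h import *
f=bot.grab_frame("wrist");C=wcloud(f);d=f["range_z"];o=bot.get_obs();e=o["ee_pos"];print(o["time_s"],e,o["force"],o["opening"])
I=f["image"].astype(int)
m=(d>0)&(abs(I[...,2]-100)<25)&(abs(I[...,1]-61)<14)&(abs(I[...,0]-45)<14)&(abs(C[...,1]-52)<8)&(C[...,2]>-20)&(abs(C[...,0]-445)<60)
for s in (-1,1):
    P=C[m&((C[...,0]-445)*s>0)]
    if len(P): print(s,len(P),np.round(P.min(0),1),np.round(np.percentile(P,5,axis=0),1),np.round(P.max(0),1))
```

```text
5.9 [445.19286062  45.33256213 -14.7138366 ] [-0.78514275  0.34869123  0.23120902] 0.6015628057567607
-1 1232 [405.5  44.   13.9] [407.9  55.5  21. ] [417.5  57.2 110.2]
1 1156 [469.9  44.5  15.7] [471.5  55.2  20.2] [482.   59.8 115.1]
```

Confirmed: tips at about z 15. Going 7 mm lower, then gripping.

Emit:
{"api": "arm_command", "payload": {"deltas": [[0,0,-4,0,0,0],[0,0,-3,0,0,0],[0,0,0,0,0,0]]}}

```text
time_s: 6.2
ee_pos: [444.9, 45.3, -22.1]
tool_rot: [0.707, 0.707, -0.0, -0.0]
force: [0.4, 0.3, -0.8]
opening: 0.599
finger_force: 0.0
```

Emit:
{"api": "arm_command", "payload": {"deltas": [[0,0,0,0,0,0],[0,0,0,0,0,0],[0,0,0,0,0,0],[0,0,0,0,0,0],[0,0,0,0,0,0],[0,0,0,0,0,0],[0,0,0,0,0,0]], "hand": 0, "grip_force": 30}}

```text
time_s: 6.9
ee_pos: [445.4, 45.4, -21.6]
tool_rot: [0.707, 0.707, 0.0, 0.0]
force: [0.6, -0.5, 0.0]
opening: 0.357
finger_force: 30.0
```

Emit:
{"api": "arm_command", "payload": {"deltas": [[0,0,15,0,0,0],[0,0,25,0,0,0],[0,0,30,0,0,0],[0,0,30,0,0,0],[0,0,20,0,0,0],[13,29,0,0,0,0],[13,29,0,0,0,0],[13,29,0,0,0,0],[13,29,0,0,0,0],[13,29,0,0,0,0],[13,29,0,0,0,0],[13,29,0,0,0,0],[13,29,0,0,0,0],[13,29,0,0,0,0],[15,27,0,0,0,0],[0,0,0,0,0,0],[0,0,0,0,0,0]]}}

```text
time_s: 8.6
ee_pos: [576.1, 333.1, 97.2]
tool_rot: [0.707, 0.707, -0.001, -0.0]
force: [-0.9, -0.1, -1.6]
opening: 0.356
finger_force: 30.0
```

Run:
```python
from h import *
o=bot.get_obs();print(o["time_s"],o["ee_pos"],o["force"],o["opening"])
f=bot.grab_frame("wrist");C=wcloud(f);d=f["range_z"]
m=(d>0)&(C[...,2]>66)&(C[...,2]<74)&(abs(np.hypot(C[...,0]-577,C[...,1]-333)-78)<10)
P=C[m];A=np.c_[2*P[:,:2],np.ones(len(P))];s=np.linalg.lstsq(A,(P[:,:2]**2).sum(1),rcond=None)[0]
print(len(P),s[:2],np.sqrt(s[2]+s[0]**2+s[1]**2),np.ptp(P,0))
cv2.imwrite("pics/w2.png",f["image"])
```

```text
8.6 [576.0601954  333.06096783  97.20068397] [-0.8853788  -0.06346679 -1.63097478] 0.35551116502346136
3945 [575.80460378 333.61363513] 76.93346212749933 [158.8445885  155.67810276   7.03264057]
```

View pics/w2.png

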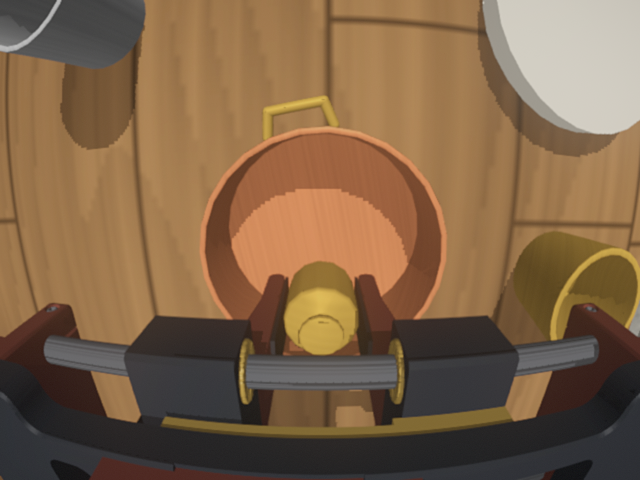

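The weight is held upright at (320,310), centred over the pot (ring centre about (325,245)). The fitted rim centre of (576,333.5) agrees with the TCP.

Emit:
{"api": "arm_command", "payload": {"deltas": [[0,0,-25,0,0,0],[0,0,-30,0,0,0],[0,0,-25,0,0,0],[0,0,-15,0,0,0],[0,0,-9,0,0,0],[0,0,-5,0,0,0],[0,0,-2,0,0,0],[0,0,0,0,0,0],[0,0,0,0,0,0]]}}

```text
time_s: 9.55
ee_pos: [577.8, 333.7, -11.8]
tool_rot: [0.707, 0.707, 0.001, 0.0]
force: [0.1, 0.3, -2.2]
opening: 0.358
finger_force: 30.0
```

Emit:
{"api": "arm_command", "payload": {"deltas": [[0,0,-1,0,0,0],[0,0,-1,0,0,0],[0,0,0,0,0,0]]}}

```text
time_s: 9.85
ee_pos: [577.2, 333.4, -14.6]
tool_rot: [0.707, 0.707, 0.0, 0.0]
force: [-0.3, -0.6, -1.3]
opening: 0.351
finger_force: 30.0
```

Emit:
{"api": "arm_command", "payload": {"deltas": [[0,0,-1,0,0,0],[0,0,0,0,0,0],[0,0,0,0,0,0]]}}

```text
time_s: 10.15
ee_pos: [577.1, 333.3, -15.8]
tool_rot: [0.707, 0.707, -0.0, -0.0]
force: [-0.0, -0.5, -2.5]
opening: 0.352
finger_force: 30.0
```

Emit:
{"api": "arm_command", "payload": {"deltas": [[0,0,-1,0,0,0],[0,0,0,0,0,0],[0,0,0,0,0,0]]}}

```text
time_s: 10.45
ee_pos: [577.3, 333.4, -16.6]
tool_rot: [0.707, 0.707, 0.0, 0.0]
force: [0.2, -0.2, -0.3]
opening: 0.349
finger_force: 30.0
```

Emit:
{"api": "arm_command", "payload": {"deltas": [[0,0,-1,0,0,0],[0,0,0,0,0,0],[0,0,0,0,0,0]]}}

```text
time_s: 10.75
ee_pos: [577.3, 333.5, -16.6]
tool_rot: [0.707, 0.707, 0.0, 0.0]
force: [-3.0, -1.4, 8.0]
opening: 0.355
finger_force: 30.0
```

Contact, 8 N. Releasing, rising, and going over the large lid.

Emit:
{"api": "arm_command", "payload": {"deltas": [[0,0,0,0,0,0],[0,0,0,0,0,0],[0,0,0,0,0,0],[0,0,0,0,0,0],[0,0,0,0,0,0]], "hand": 0.6}}

```text
time_s: 11.25
ee_pos: [577.1, 333.3, -17.9]
tool_rot: [0.707, 0.707, -0.0, -0.0]
force: [0.2, -0.5, 0.2]
opening: 0.599
finger_force: 0.0
```

Emit:
{"api": "arm_command", "payload": {"deltas": [[0,0,20,0,0,0],[0,0,40,0,0,0],[0,0,40,0,0,0],[0,0,37,0,0,0],[5,-38,0,0,0,0],[5,-38,0,0,0,0],[5,-38,0,0,0,0],[5,-38,0,0,0,0],[5,-38,0,0,0,0],[5,-38,0,0,0,0],[5,-38,0,0,0,0],[5,-38,0,0,0,0],[5,-40,0,0,0,0],[3,-40,0,0,0,0],[0,0,0,0,0,0],[0,0,0,0,0,0]]}}

```text
time_s: 12.85
ee_pos: [625.0, -51.4, 119.1]
tool_rot: [0.708, 0.706, 0.0, -0.0]
force: [0.8, 0.0, 0.5]
opening: 0.598
finger_force: 0.0
```

Run:
```python
from h import *
o=bot.get_obs();print(o["time_s"],o["ee_pos"],o["force"],o["opening"])
f=bot.grab_frame("wrist");C=wcloud(f);d=f["range_z"]
P=C[(d>0)&(np.hypot(C[...,0]-625,C[...,1]+51)<25)&(C[...,2]>44)&(C[...,2]<56)];print(len(P),P.min(0),P.max(0))
P=C[(d>0)&(np.hypot(C[...,0]-625,C[...,1]+51)<95)&(C[...,2]>10)&(C[...,2]<20)];print(len(P),P.min(0),P.max(0))
t=bot.grab_frame("top")
C=cloud(t);P=C[(np.hypot(C[...,0]-577,C[...,1]-333)<60)&(C[...,2]>25)&(C[...,2]<65)];print("weight in pot",len(P),P.mean(0),P[:,2].max())
P=C[(np.hypot(C[...,0]-577,C[...,1]-333)<100)&(C[...,2]>64)&(C[...,2]<78)];A=np.c_[2*P[:,:2],np.ones(len(P))];s=np.linalg.lstsq(A,(P[:,:2]**2).sum(1),rcond=None)[0];print("pot",s[:2])
cv2.imwrite("pics/w3.png",np.hstack([cv2.resize(f["image"],(480,360)),cv2.resize(t["image"][140:260,100:210],(320,360))]))
```

```text
12.85 [624.98678315 -51.39240743 119.13142677] [0.84956334 0.03204184 0.49152141] 0.5977481993811649
770 [613.19845926 -62.65398492  44.09045221] [636.18607644 -40.08855057  52.48348735]
29401 [ 539.15866066 -137.98593868   11.01794974] [709.76292353  33.19855356  19.68716495]
weight in pot 209 [574.66347862 329.59044413  42.6371542 ] 56.97955407528971
pot [575.69906378 332.36753265]
```

View pics/w3.png

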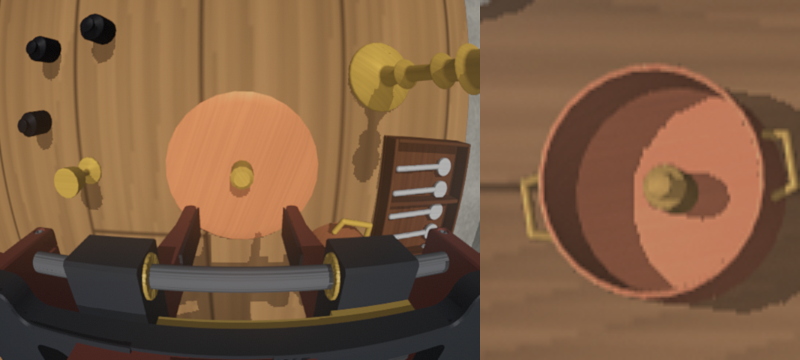

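The weight stands upright in the pot (right crop at (668,185)) and the pot hasn't moved. The large lid's knob (left at (242,175)) is at (624.7,-51.4), under the tool. Grasping it with the tips a few mm above the disc.

Emit:
{"api": "arm_command", "payload": {"deltas": [[0,0,-30,0,0,0],[0,0,-30,0,0,0],[0,0,-28,0,0,0],[0,0,-20,0,0,0],[0,0,-12,0,0,0],[0,0,-6,0,0,0],[0,0,0,0,0,0],[0,0,0,0,0,0]]}}

```text
time_s: 13.75
ee_pos: [625.9, -50.4, -5.9]
tool_rot: [0.707, 0.707, 0.0, 0.0]
force: [-0.2, -0.6, 0.8]
opening: 0.599
finger_force: 0.0
```

Emit:
{"api": "arm_command", "payload": {"deltas": [[0,0,0,0,0,0],[0,0,0,0,0,0],[0,0,0,0,0,0],[0,0,0,0,0,0],[0,0,0,0,0,0],[0,0,0,0,0,0],[0,0,0,0,0,0],[0,0,0,0,0,0]], "hand": 0, "grip_force": 40}}

```text
time_s: 14.55
ee_pos: [625.5, -50.8, -6.4]
tool_rot: [0.707, 0.707, 0.0, 0.0]
force: [-1.6, -1.0, 6.2]
opening: 0.264
finger_force: 40.0
```

Emit:
{"api": "arm_command", "payload": {"deltas": [[0,0,10,0,0,0],[0,0,25,0,0,0],[0,0,30,0,0,0],[0,0,30,0,0,0],[0,0,25,0,0,0],[-3,20,0,0,0,0],[-4,32,0,0,0,0],[-4,32,0,0,0,0],[-4,32,0,0,0,0],[-4,32,0,0,0,0],[-4,32,0,0,0,0],[-4,32,0,0,0,0],[-4,32,0,0,0,0],[-4,32,0,0,0,0],[-4,32,0,0,0,0],[-4,32,0,0,0,0],[-4,32,0,0,0,0],[-2,12,0,0,0,0],[0,0,0,0,0,0],[0,0,0,0,0,0]]}}

```text
time_s: 16.55
ee_pos: [575.7, 332.4, 112.9]
tool_rot: [0.707, 0.707, -0.001, 0.0]
force: [0.2, 0.5, -1.9]
opening: 0.265
finger_force: 40.0
```

Run:
```python
from h import *
o=bot.get_obs();print(o["time_s"],o["ee_pos"],o["force"],o["opening"],o["torque"])
f=bot.grab_frame("scene");C=cloud(f);m=(np.hypot(C[...,0]-577,C[...,1]-333)<110)
P=C[m&(C[...,2]>112)&(C[...,2]<140)];print(len(P),P.min(0),P.max(0))
I=cv2.cvtColor(f["image"],cv2.COLOR_BGR2HSV);P=C[m&(C[...,2]>120)&(C[...,2]<145)&(I[...,0]<14)&(I[...,1]>120)]
print(len(P),P.min(0),P.max(0));A=np.c_[P[:,:2],np.ones(len(P))];print("tilt",np.linalg.lstsq(A,P[:,2],rcond=None)[0])
f=bot.grab_frame("wrist");C=wcloud(f);I=cv2.cvtColor(f["image"],cv2.COLOR_BGR2HSV)
P=C[(f["range_z"]>0)&(C[...,2]>115)&(C[...,2]<150)&(I[...,0]<14)&(I[...,1]>100)&(np.hypot(C[...,0]-577,C[...,1]-333)<95)&(C[...,1]>345)]
A=np.c_[P[:,:2],np.ones(len(P))];print("w",len(P),P.min(0),P.max(0),np.linalg.lstsq(A,P[:,2],rcond=None)[0])
cv2.imwrite("pics/w4.png",np.hstack([cv2.resize(f["image"],(400,300)),cv2.resize(bot.grab_frame("scene")["image"],(400,300))]))
```

```text
16.55 [575.73128226 332.40317556 112.9334674 ] [ 0.23699769  0.52922889 -1.93097186] 0.2653205976768772 [-0.01203333 -0.13564164 -0.01596061]
6716 [489.09866322 246.47635219 127.55333211] [662.18229939 418.14483891 139.97984323]
4292 [492.21831433 246.47635219 127.68427687] [662.18229939 418.14483891 144.99743734]
tilt [-1.11790600e-02  7.02397871e-03  1.39339736e+02]
w 36930 [490.19309464 345.00088312 130.45898937] [658.74804643 414.37257094 138.5766065 ] [-1.58636201e-03 -1.62482262e-02  1.42310591e+02]
```

View pics/w4.png

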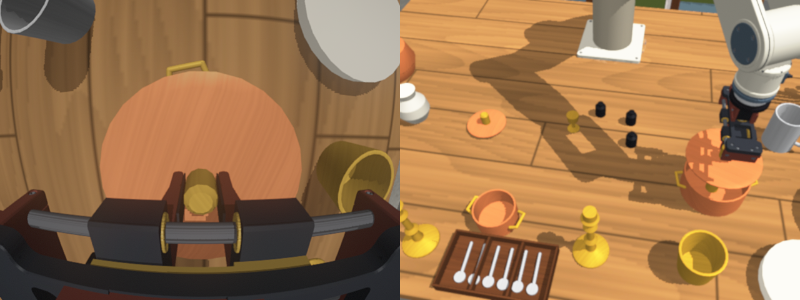

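The lid hangs level (within about 1°). Its centre is at about (575.5,332) over the pot at (576,333), well within the 10 mm play. Lowering.

Emit:
{"api": "arm_command", "payload": {"deltas": [[0,1,-12,0,0,0],[0,0,-15,0,0,0],[0,0,-12,0,0,0],[0,0,-8,0,0,0],[0,0,-5,0,0,0],[0,0,-3,0,0,0],[0,0,0,0,0,0],[0,0,0,0,0,0]]}}

```text
time_s: 17.5
ee_pos: [576.5, 334.6, 58.7]
tool_rot: [0.707, 0.707, 0.0, 0.0]
force: [-0.2, -0.4, -3.3]
opening: 0.264
finger_force: 40.0
```

Emit:
{"api": "arm_command", "payload": {"deltas": [[0,0,-1,0,0,0],[0,0,-1,0,0,0],[0,0,0,0,0,0],[0,0,0,0,0,0]]}}

```text
time_s: 17.9
ee_pos: [576.2, 334.4, 56.4]
tool_rot: [0.707, 0.707, 0.0, 0.0]
force: [-0.2, -0.4, -3.0]
opening: 0.265
finger_force: 40.0
```

Emit:
{"api": "arm_command", "payload": {"deltas": [[0,0,-1,0,0,0],[0,0,0,0,0,0],[0,0,0,0,0,0]]}}

```text
time_s: 18.2
ee_pos: [576.1, 334.3, 55.2]
tool_rot: [0.707, 0.707, -0.0, -0.0]
force: [0.3, 0.4, -2.8]
opening: 0.261
finger_force: 40.0
```

Emit:
{"api": "arm_command", "payload": {"deltas": [[0,0,-1,0,0,0],[0,0,0,0,0,0],[0,0,0,0,0,0]]}}

```text
time_s: 18.5
ee_pos: [576.1, 334.3, 54.2]
tool_rot: [0.707, 0.707, -0.0, -0.0]
force: [-0.0, 1.0, -1.5]
opening: 0.266
finger_force: 40.0
```

Emit:
{"api": "arm_command", "payload": {"deltas": [[0,0,-0.7,0,0,0],[0,0,0,0,0,0],[0,0,0,0,0,0]]}}

```text
time_s: 18.8
ee_pos: [576.2, 334.4, 53.7]
tool_rot: [0.707, 0.707, 0.0, 0.0]
force: [-0.3, -0.4, -1.4]
opening: 0.266
finger_force: 40.0
```

Emit:
{"api": "arm_command", "payload": {"deltas": [[0,0,-0.7,0,0,0],[0,0,0,0,0,0],[0,0,0,0,0,0]]}}

```text
time_s: 19.1
ee_pos: [576.3, 334.4, 53.6]
tool_rot: [0.707, 0.707, 0.0, 0.0]
force: [-2.3, -1.4, 5.5]
opening: 0.264
finger_force: 40.0
```

Seated at the expected height (53.6). Releasing and retreating straight up, then aside.

Emit:
{"api": "arm_command", "payload": {"deltas": [[0,0,0,0,0,0],[0,0,0,0,0,0],[0,0,0,0,0,0],[0,0,0,0,0,0],[0,0,0,0,0,0]], "hand": 0.6}}

```text
time_s: 19.6
ee_pos: [576.2, 334.3, 52.7]
tool_rot: [0.707, 0.707, -0.0, -0.0]
force: [0.5, -0.3, -0.2]
opening: 0.598
finger_force: 0.0
```

Emit:
{"api": "arm_command", "payload": {"deltas": [[0,0,15,0,0,0],[0,0,35,0,0,0],[0,0,40,0,0,0],[0,0,40,0,0,0],[0,-40,10,0,0,0],[0,-40,0,0,0,0],[0,-40,0,0,0,0],[0,-40,0,0,0,0],[0,-40,0,0,0,0],[0,0,0,0,0,0],[0,0,0,0,0,0]]}}

```text
time_s: 20.7
ee_pos: [576.5, 133.8, 194.0]
tool_rot: [0.708, 0.706, 0.001, 0.0]
force: [0.1, 0.0, -0.9]
opening: 0.602
finger_force: 0.0
```

Run:
```python
from h import *
o=bot.get_obs();print(o["time_s"],o["ee_pos"],o["force"],o["opening"])
for n in("top","scene"):
    f=bot.grab_frame(n);C=cloud(f)
    P=C[(np.hypot(C[...,0]-577,C[...,1]-333)<92)&(C[...,2]>62)&(C[...,2]<90)];A=np.c_[P[:,:2],np.ones(len(P))]
    print(n,len(P),P.min(0),P.max(0),np.linalg.lstsq(A,P[:,2],rcond=None)[0][:2],np.median(P[:,2]))
cv2.imwrite("pics/end.png",f["image"])
```

```text
20.7 [576.52503758 133.77740608 193.98834219] [ 0.08635452  0.04531088 -0.92251917] 0.602406448927733
top 1764 [498.40901877 247.93440173  65.1451513 ] [649.72158282 419.25846683  83.2929181 ] [-0.00117306 -0.00096143] 76.30022523224126
scene 8300 [490.01401306 248.25878146  62.01066086] [661.86557122 420.59430353  89.55056274] [-0.00516771  0.00186919] 75.81389374529141
```

View pics/end.png

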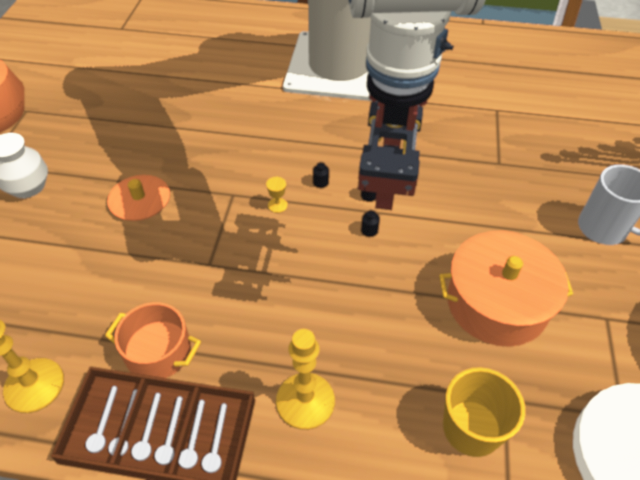

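The lid sits level on the pot (508,285), disc top at z≈76. The small lid, goblet and black weights haven't moved, and the arm is clear.

```bash
python3 -c "
from station import bot
print(bot.sign_off())"
```

```text
the job is handed in; nothing more can be done
None
```

The brass weight stands upright in the large copper pot, the larger lid is seated level on it, the pot and smaller lid are where they were, and the job is handed in at about 21 s of the 61 s allowed.

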